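Shut, bolt and padlock the stain-remover chest

TASK

The chest of stain removers must not be left open to the children: shut its lid, slide the red-gripped bolt across until the eye in its plate stands over the hole in the padlock, then press the raised padlock shackle straight down through the eye until it clicks and stays down. Do not knock about the starch can, gel bottle, soap carton and thread spool standing round the chest.

Things in the scene. Friction and masses are not known exactly. Their poses are not given: they have to be found in the camera images.
- chest: blue-grey steel chest, fixed, 180 (x) x 300 (y) x 135 mm without lid. Origin: centre of its underside, on the worktop; +x from its front (facing the robot) to its back, +y left along the front. Bolt plate, grip, hole and shackle lie in its plane x = -122 mm. Front face x = -90; bolt track reaches x = -110, z = 112; padlock (52 wide, 26 thick) y = -12 to +40, top z = 98
- chest_lid (a joint): lid hinge, rad: 0 = shut (stop), grows as the front edge rises, starts 0.45 to 0.85. Axis along chest y at chest x = +94.5, z = 135 mm. Stiff: stays where left, 3 to 8 N near the front edge shuts it. Shut, top at z = 140 mm, front x = -94 mm. A steel lug at chest y = 46 mm hangs from its front (to x = -115); the bolt's bar passes through it; with the bolt across first, the lid cannot shut
- lid_front (a point): middle of the lid's top front edge, on its upper surface (moves with the lid; 189 mm from the hinge)
- bolt (a joint): slide of the bolt along chest +y, m: 0 = fully drawn back, 0.050 = its eye exactly over the padlock's hole, 0.060 = end stop (too far: the plate meets the shackle's long leg). Starts 0 to 0.012. Friction about 2 N, stays where it is left
- bolt_grip (a point): centre of the top of the bolt's grip: red block 18 (chest x) x 14 (chest y) mm, standing 32 mm above its black foot; top 138 mm above the worktop. Moves with the bolt. Pinch it from above, fingers closing along chest y
- bolt_eye (a point): centre of the eye (through slot 13 mm in chest x by 16 mm in chest y) in the bolt's flat steel plate, at the plate's upper face, 104 mm above the worktop, plate 4 mm thick. Moves with the bolt; 58 mm from the grip towards chest +y
- lock_hole (a point): centre of the hole for the shackle's short leg in the padlock's top face, at chest (-122, 0, 98) mm; fixed to the chest
- shackle (a joint): shackle, m: 0 = raised (start), grows as pressed straight down, 0.025 = stop. A 3 to 7 N spring lifts it; at 0.012 to 0.016 the hidden pawl stiffens it (about 15 N in all), past 0.0235 it clicks for good and stays there. Short leg: 9 mm thick, over lock_hole, tip 9 mm above the padlock when raised; passes the bolt's eye within about 4 mm of the hole, else lands on the plate and springs back
- shackle_top (a point): top of the shackle's bow, a 9 mm round bar, 37 mm wide overall along chest y, midway between the legs at chest (-122, +14) mm; 162.5 mm above the worktop when raised, 139 mm when locked. Moves with the shackle
- starch: red spray can of starch, 59 mm diameter, 198 mm tall, loose, upright beside the chest. Origin: centre of its underside
- gel_bottle: white bottle with red cap, 43 x 50 x 164 mm, loose, upright beside the chest. Origin: centre of its underside
- soap_box: red soap carton, 47 x 64 x 44 mm, loose, before the chest's right end. Origin: centre of its underside
- spool: dark red thread spool, 28 mm diameter, 43 mm tall, loose, before the chest's left end. Origin: centre of its underside

How it is judged:
On the way, in this order (a step that is already met when the one before it is completed fails the run):
1. the lid is shut (value of joint chest_lid below 0.02 rad), for 0.2 s.
2. with the lid shut and the shackle still raised, the bolt stands across with its eye over the padlock's hole (value of joint chest_lid below 0.02 rad and value of joint shackle below 0.006 m and value of joint bolt between 0.0425 and 0.0575 m), for 0.2 s.
3. the shackle is down and clicked (value of joint shackle above 0.022 m), for 0.2 s.
At the end, for the whole second after the job is handed in: the lid is shut (within 0.02 rad), the bolt is across with its eye over the hole (0.045 to 0.055 m), the shackle stays down by itself (more than 0.022 m of its 0.025 m), and each of the four bystanders is within 30 mm of where it stood (value of joint chest_lid below 0.02 rad and value of joint bolt between 0.045 and 0.055 m and value of joint shackle above 0.022 m and distance of each of starch, gel_bottle, soap_box, spool from where it was at the start of the episode below 0.03 m); the robot touches nothing.
It fails at once if the can, bottle, carton or spool is shoved more than 30 mm or knocked over (distance of any of starch, gel_bottle, soap_box, spool from where it was at the start of the episode above 0.03 m or angle between any of starch, gel_bottle, soap_box, spool's own z axis and vertical above 0.5 rad).
It also fails if it takes over 48 s, if anything falls off the work surface, if the arm or the gripper's body presses on something with over 40 N, if the wrist force passes 120 N, or if a joint passes its speed limit or range.

ROBOT

A 6-joint arm with a two-finger parallel gripper is mounted at the origin on a cart in front of the work surface, level with it; the furniture and walls round the work are solid. World frame = base frame: x ahead of the robot, y to its left, z up, the work surface at z = 0. Lengths are in m, angles in rad, forces in N, time in s.
With the tool pointing down it reaches from about 0.3 to 0.775 m from the base axis. Payload 14.6 kg.
Tool frame: the origin (TCP) lies at the very end of the fingers, on their centre line; the grasp point (between the pads) lies r.grip_point_offset behind it (r.grip_point_offset is the distance from the TCP to the grasp point, in m); z points along the fingers, y is the line along which they close (so a half turn about z gives the same grasp; the last joint's range is limited). The gripper opens to 85 mm and grips with 20 to 120 N. Pads are 22 mm wide; open, the fingers measure 114 mm over their backs; the gripper's body (76 mm by 85 mm) begins 54 mm behind the grasp point. The pads swing forward as they close: fully open they stand 13 mm farther back than shut.
Start: joints at [1.219, 0.3, 1.521, -0, 1.321, -0.067], TCP at [0.155, 0.528, 0.231] pointing down, gripper open.
Joint ranges: [-3.03, 3.03], [-0.79, 2.21], [0.23, 2.52], [-1.04, 4.18], [0, 3.07], [-2.55, 2.55]. Speed limits (rad/s): [2.22, 2.22, 2.57, 3.14, 3.14, 3.14].

INTERFACE

Orientations are given as a 3x3 rotation matrix whose columns are the frame's x, y, z axes.
In Python, from plant import r, eoat, imaging gives the robot as it stands. Calls block until the motion is done:
- r.goto(position, orientation): joint-space move of the TCP to a pose.
- r.move_l(position, rot=None, velocity=0.15, stop_force=None): straight line of the TCP; rot=None keeps the orientation; velocity is the mean speed in m/s. With stop_force (N) it stops when the force on the tool has changed by that much, and returns True; else False.
- r.move_j(angles): joint-space move.
- eoat.command_gripper(opening, grip_force=None): finger opening in m; grip_force is the grip in N (None keeps the last); returns when the fingers have stopped.
- r.pause(seconds).
- r.ik(position, orientation): joint angles nearest the present ones, or None.
- r.state(): the state.
- imaging.read_camera(name): name is "side" or "top" or "wrist"; returns a dict with "color" (384x512x3 uint8, red, green, blue), "z_map" (384x512 float32, m along the optical axis (not along the pixel's ray), 0 where there is no reading), "fx", "fy", "cx", "cy" (pixels), "T" (4x4, takes a point from camera to world coordinates); the wrist camera has in their place "hand_eye" (4x4, takes a point from camera to tool coordinates, whose origin is the TCP and whose axes are the flange's). Camera axes: x right, y up, looking along -z (the intrinsics and any distortion apply to the point x, -y, -z); pixel columns grow to the right and rows downward; lengths in m; the calibration is good to about 2 mm. A picture is of the moment at which its call begins: read the wrist's pose just before it.
A pose or a line that the arm cannot do raises r.PlanningError and nothing moves.
- r.sign_off(): hands the job in; it is judged then, once.
The state is a dict: "time_s": time; "joints": joint angles; "joint_velocities": joint speeds; "joint_efforts": joint torques, N m; "ee_pos": TCP position; "orientation": TCP orientation; "force": force on the tool from outside, world axes, zero at the start; "ft_torque": the same for the moment, N m; "grip_width": finger opening in m; "gripper_force": force on a finger pad.
Only numpy, scipy, OpenCV 4.12 (cv2) and the standard library are available. Lean on these libraries where they do the work, as an engineer would, in place of code of your own. Each camera call takes 0.05 s, during which the arm holds its last target. There are 200 camera calls.

## Working session

There is one attempt and no reset: what is moved stays moved. The work goes in short steps, each a Python script; the robot and the scene stay as the last script left them, time stands still between calls to the robot, and variables do not carry over. Pictures are saved under pics/ and viewed, at most 10 in all, crops included, and the job is handed in when it is done.

```bash
mkdir -p pics; ls; cat > h.py <<'E'
import numpy as np, cv2
from plant import r, eoat, imaging
def snap(n,f):
    c=imaging.read_camera(n); cv2.imwrite(f'pics/{f}.png',cv2.cvtColor(c['color'],cv2.COLOR_RGB2BGR))
    np.savez(f'pics/{f}.npz',**{k:v for k,v in c.items()}); return c
def world(c,T=None):
    z=c['z_map']; v,u=np.indices(z.shape)
    p=np.stack([(u-c['cx'])/c['fx']*z,-(v-c['cy'])/c['fy']*z,-z,np.ones_like(z)],-1)
    w=(p@(c['T'] if T is None else T).T)[...,:3]; w[z==0]=np.nan; return w
E
python3 - <<'E'
from h import *
for n in('top','side'):
    c=snap(n,n+'1'); print([k for k in c if k not in('color','z_map')],c['fx'],c['cx'],c['T'].round(3).tolist())
a=[cv2.imread(f'pics/{n}1.png') for n in('top','side')]
print(r.state()['time_s'],r.grip_point_offset)
E
```

```text
pics
['fx', 'fy', 'cx', 'cy', 'T'] 359.93606924200355 253.5396086771358 [[0.008, 0.995, -0.102, 0.448], [-1.0, 0.006, -0.012, 0.043], [-0.012, 0.103, 0.995, 0.983], [0.0, 0.0, 0.0, 1.0]]
['fx', 'fy', 'cx', 'cy', 'T'] 353.4022716074611 256.75133678705515 [[-0.957, 0.129, -0.259, 0.31], [-0.289, -0.408, 0.866, 0.861], [0.007, 0.904, 0.428, 0.527], [0.0, 0.0, 0.0, 1.0]]
0.1 0.0187
```

View pics/top1.png

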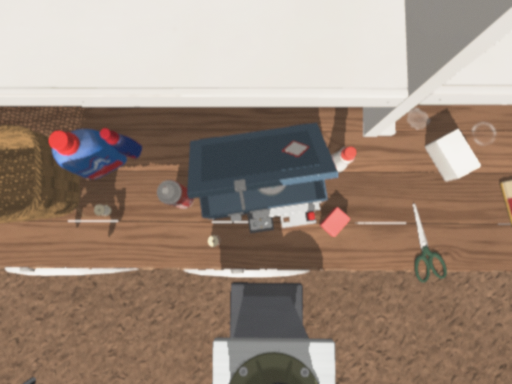

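View pics/side1.png

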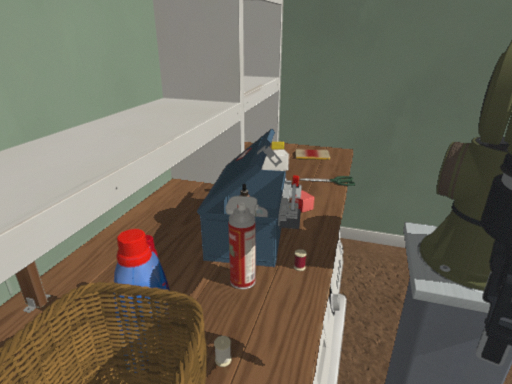

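```bash
python3 - <<'E'
from h import *
c=dict(np.load('pics/top1.npz')); w=world(c); np.set_printoptions(precision=3,suppress=True)
cv2.imwrite('pics/topcrop.png',cv2.resize(cv2.imread('pics/top1.png')[110:260,150:370],None,fx=3.6,fy=3.6,interpolation=cv2.INTER_CUBIC))
for u,v in [(260,60),(260,98),(350,60),(380,125),(100,98)]: print(u,v,w[v,u])
# lid plane
m=np.zeros(w.shape[:2],np.uint8); cv2.fillPoly(m,[np.array([[196,148],[320,132],[328,168],[196,186]])],1)
p=w[(m>0)]; p=p[np.isfinite(p).all(1)]
for _ in range(5):
    o=p.mean(0); n=np.linalg.svd(p-o,full_matrices=False)[2][2]; d=(p-o)@n; p=p[abs(d)<.004]
n*=np.sign(n[2]); print('lid n',n,'o',o,len(p),'angle',np.arccos(n[2]),'dir',np.arctan2(n[1],n[0]))
# lid region corners
full=w.reshape(-1,3); k=(abs((full-o)@n)<.005)&(abs(full-o)[:,:2].max(1)<.25)
mk=k.reshape(m.shape).astype(np.uint8)
q=full[k]; ax=np.array([n[0],n[1]])/np.hypot(n[0],n[1]); 
a=-(q[:,:2]-o[:2])@ax; b=(q[:,:2]-o[:2])@np.array([-ax[1],ax[0]])
print('ax',ax,'ext',np.percentile(a,[.5,2,98,99.5]),np.percentile(b,[.5,2,98,99.5]))
for nm,u,v in [('starch',170,192),('spool',213,241),('soap',336,222),('gel',348,154),('grip',311,216),('shk',262,222)]:
    print(nm,w[v-1:v+2,u-1:u+2].reshape(-1,3)[[0,4,8]].tolist())
E
```

```text
260 60 [0.775 0.04  0.304]
260 98 [0.699 0.04  0.3  ]
350 60 [ 0.775 -0.136  0.305]
380 125 [ 0.699 -0.256  0.117]
100 98 [0.699 0.356 0.297]
lid n [0.654 0.1   0.75 ] o [0.596 0.039 0.213] 4952 angle 0.7229603906617612 dir 0.15206336265512743
ax [0.988 0.151] ext [-0.08  -0.077  0.061  0.063] [-0.148 -0.143  0.151  0.156]
starch [[0.5257637279840105, 0.23978975000693015, 0.19090592110076698], [0.5246607402073135, 0.24034370485491452, 0.17933922670947344], [0.5225429868816381, 0.23834736199338713, 0.17798456977520716]]
spool [[0.41326455857814753, 0.16162481585231475, 0.03662114943376882], [0.4095980404077769, 0.1624480834718967, 0.00829935694193873], [0.4069263220032466, 0.15980251893048358, 0.0075107904933726655]]
soap [[0.4649461533787047, -0.1578651408727062, 0.04310723745969647], [0.4623282442989719, -0.15970401603590556, 0.0463894770413531], [0.45980342410134833, -0.1627549856017444, 0.04403907287504416]]
gel [[0.6189218283375308, -0.16187485398349477, 0.16485833075356016], [0.616923901961056, -0.16452727169881715, 0.16326733886757083], [0.6138217853156499, -0.165813108194929, 0.16705674503969925]]
grip [[0.4767029251363076, -0.07938033387328602, 0.13902086762826982], [0.47436611724213595, -0.08158753914964711, 0.13973042210570308], [0.47204823134490914, -0.08385938091923488, 0.1399731740541138]]
shk [[0.4615183028459857, 0.03517493390008162, 0.1603286275134429], [0.45924880078804836, 0.032901973421478325, 0.16163029701610232], [0.457004763751879, 0.030616433043234838, 0.16146275050868353]]
```

View pics/topcrop.png

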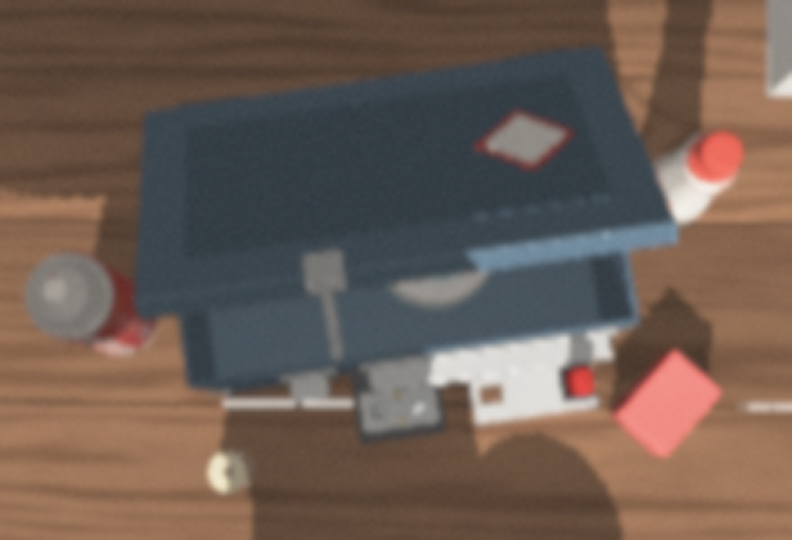

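```bash
python3 - <<'E'
from h import *
c=dict(np.load('pics/top1.npz')); w=world(c); np.set_printoptions(precision=4,suppress=True)
rgb=c['color'].astype(int); z=w[...,2]; v,u=np.indices(z.shape)
red=(rgb[...,0]>1.8*rgb[...,1])&(abs(z-.138)<.01)&(abs(u-311)<8)&(abs(v-216)<8)
g=w[red]; G=g.mean(0); print('grip',G,red.sum(),np.ptp(g,0))
sh=(z>.15)&(z<.172)&(abs(u-262)<20)&(v>208)&(v<235); s=w[sh]; print('shk',s.mean(0),sh.sum(),s.min(0),s.max(0))
pl=(z>.097)&(z<.112)&(abs(u-295)<40)&(v>205)&(v<235); p=w[pl]; print('plate',p.mean(0),pl.sum(),cv2.minAreaRect((p[:,:2]*1000).astype(np.float32)))
rim=(abs(z-.135)<.006)&(u>195)&(u<330)&(v>180)&(v<222)&~red; q=w[rim]; print('rim',rim.sum(),cv2.minAreaRect((q[:,:2]*1000).astype(np.float32)))
yaw=.15; ex=np.array([np.cos(yaw),np.sin(yaw)]); ey=np.array([-ex[1],ex[0]])
S=(s.min(0)+s.max(0))[:2]/2; print('d',(G[:2]-S)@ex,(G[:2]-S)@ey)
# lid plane / hinge, lid front edge
n=np.array([.654,.1,.75]);o=np.array([.596,.039,.213])
t=-( (o[2]-.137)/n[2]); # horizontal dist
e=np.hypot(n[0],n[1]); hd=(o[2]-.139)*n[2]/e
print('hinge-ish line point',o[:2]+hd*n[:2]/e,'shackle->hinge along ex',(o[:2]+hd*n[:2]/e-S)@ex,'lid centre y rel shackle',(o[:2]-S)@ey)
E
```

```text
grip [ 0.4753 -0.0817  0.1377] 48 [0.0165 0.0144 0.0129]
shk [0.4569 0.0358 0.1589] 57 [0.4524 0.019  0.1508] [0.4618 0.0535 0.1639]
plate [ 0.4717 -0.0312  0.1061] 632 ((472.45611572265625, -28.519973754882812), (46.83038330078125, 157.5056610107422), 8.483983039855957)
rim 306 ((494.0446472167969, 27.641876220703125), (86.64225006103516, 300.19329833984375), 8.417781829833984)
d 0.0003636621069174721 -0.11933628105833746
hinge-ish line point [0.6789 0.0517] shackle->hinge along ex 0.22167989015397302 lid centre y rel shackle -0.01800140231716447
```

```bash
cat >> h.py <<'E'
np.set_printoptions(precision=4,suppress=True)
yaw=.15; ex=np.array([np.cos(yaw),np.sin(yaw),0]); ey=np.array([-ex[1],ex[0],0])
S=np.array([.4571,.0362,0]); O=S+.122*ex-.014*ey
def C(x,y,z): return O+x*ex+y*ey+np.array([0,0,z])
def R(s=1): y=s*ey; zz=np.array([0,0,-1.]); return np.stack([np.cross(y,zz),y,zz],1)
E
python3 - <<'E'
from h import *
st=r.state(); print(st['orientation'],O)
for s in (1,-1): print(s,r.ik(C(-.06,0,.33),R(s)))
E
```

```text
[[-0.9597  0.281  -0.0004]
 [ 0.281   0.9597 -0.0009]
 [ 0.0001 -0.001  -1.    ]] [0.5798 0.0406 0.    ]
1 [-0.0096  0.1786  1.4436 -0.      1.5194 -1.7304]
-1 [-0.0096  0.1786  1.4436 -0.      1.5194  1.4112]
```

```bash
python3 - <<'E'
from h import *
eoat.command_gripper(0.0,40)
p=r.state()['ee_pos'];r.move_l([p[0],p[1],.36],velocity=.3)
r.goto(C(-.07,0,.34),R(-1))
rad=.172
def P(t,d=.006): # contact point on the lid top
    return C(.0945-rad*np.cos(t)+d*np.sin(t),0,.135+rad*np.sin(t)+d*np.cos(t))
r.move_l(P(.85,.03),velocity=.2)
for t in np.arange(.75,-.001,-.075):
    h=r.move_l(P(t,.005),velocity=.08,stop_force=30)
    print(round(t,3),h,r.state()['force'],r.state()['ee_pos'])
    if h: break
E
```

```text
0.75 False [ 0.2128 -0.602   0.5288] [0.5524 0.0364 0.2568]
0.675 False [ 0.114  -0.0743  0.3578] [0.5437 0.0351 0.2466]
0.6 False [0.8219 0.4193 0.3959] [0.5357 0.0339 0.2363]
0.525 False [ 0.1847 -0.5259  0.353 ] [0.5285 0.0329 0.2256]
0.45 False [ 0.653  -0.3097 -0.5418] [0.5223 0.0319 0.2144]
0.375 False [ 0.3432 -0.0309 -0.0932] [0.5167 0.031  0.2026]
0.3 False [ 0.0198  0.6403 -0.0532] [0.5121 0.0304 0.1905]
0.225 False [ 0.1723 -0.455  -0.2519] [0.5084 0.0298 0.1781]
0.15 False [ 0.7633 -0.0778 -0.2849] [0.5057 0.0294 0.1655]
0.075 False [-0.1878  0.4937  0.0869] [0.5039 0.0291 0.1527]
0.0 False [1.2215 0.9837 2.863 ] [0.5033 0.029  0.14  ]
```

```bash
python3 - <<'E'
from h import *
p=r.state()['ee_pos']
print(r.move_l(p-[0,0,.006],velocity=.02,stop_force=15),r.state()['force'],r.state()['ee_pos'])
r.move_l(C(-.08,0,.2)); r.move_l(C(-.20,-.02,.33),velocity=.25)
c=snap('top','top2'); s=r.state(); cw=snap('wrist','w2'); print(cw['hand_eye'],s['time_s'])
T=np.eye(4);T[:3,:3]=s['orientation'];T[:3,3]=s['ee_pos'];np.save('pics/w2T.npy',T)
w=world(c)
for u,v in [(230,190),(255,190),(300,180),(310,160),(230,160)]: print(u,v,w[v,u])
a=cv2.imread('pics/top2.png')[110:260,150:370]; b=cv2.imread('pics/w2.png')
cv2.imwrite('pics/v2.png',np.vstack([cv2.resize(a,(420,286)),cv2.resize(b,(420,314))]))
E
```

```text
True [-4.2927 -0.2358  8.6382] [0.5034 0.029  0.14  ]
[[ 0.0012  0.9623  0.272   0.0692]
 [ 1.     -0.0015  0.0008  0.0003]
 [ 0.0012  0.272  -0.9623 -0.1422]
 [ 0.      0.      0.      1.    ]] 9.675
230 190 [0.534  0.1083 0.1411]
255 190 [0.5343 0.0495 0.1418]
300 180 [ 0.5582 -0.0558  0.1452]
310 160 [ 0.6062 -0.0799  0.1432]
230 160 [0.6056 0.1094 0.1411]
```

View pics/v2.png

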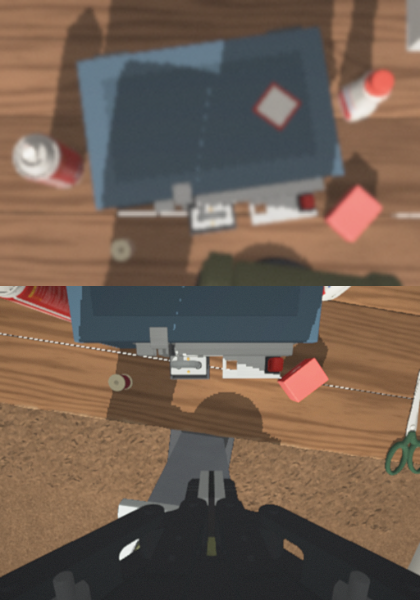

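```bash
cat >> h.py <<'E'
def meas(c,T=None):
    w=world(c,T); rgb=c['color'].astype(int)
    loc=np.stack([(w-O)@ex,(w-O)@ey,w[...,2]],-1)
    red=(rgb[...,0]>1.8*rgb[...,1])&(abs(w[...,2]-.138)<.006)&(abs(loc[...,0]+.122)<.03)&(loc[...,1]<-.03)&(loc[...,1]>-.14)
    sh=(abs(w[...,2]-.1605)<.006)&(abs(loc[...,0]+.122)<.03)&(abs(loc[...,1]-.014)<.04)
    f=lambda m:(m.sum(),(np.percentile(loc[m],2,0)+np.percentile(loc[m],98,0))/2,np.ptp(loc[m],0)) if m.sum() else None
    print('grip',f(red));print('shk',f(sh))
E
python3 - <<'E'
from h import *
print(dict(np.load('pics/w2.npz')).keys())
meas(dict(np.load('pics/top2.npz')))
c=dict(np.load('pics/w2.npz')); meas(c,np.load('pics/w2T.npy')@c['hand_eye'])
E
```

```text
dict_keys(['color', 'z_map', 'fx', 'fy', 'cx', 'cy', 'hand_eye'])
grip (np.int64(39), array([-0.1205, -0.106 ,  0.1371]), array([0.0145, 0.0141, 0.0095]))
shk (np.int64(49), array([-0.1221,  0.0148,  0.1595]), array([0.0087, 0.0301, 0.0112]))
grip (np.int64(222), array([-0.1219, -0.1062,  0.1364]), array([0.0165, 0.0143, 0.0076]))
shk (np.int64(259), array([-0.122 ,  0.0139,  0.1589]), array([0.0087, 0.0284, 0.009 ]))
```

```bash
python3 - <<'E'
from h import *
eoat.command_gripper(.045,40)
r.goto(C(-.122,-.106,.23),R(-1))
print(r.move_l(C(-.122,-.106,.114),velocity=.1,stop_force=12),r.state()['ee_pos'])
eoat.command_gripper(0,40); s=r.state(); print(s['grip_width'],s['gripper_force'],s['force'])
print(r.move_l(C(-.122,-.058,.114),velocity=.05,stop_force=30),r.state()['force'],(r.state()['ee_pos']-O)@ey)
eoat.command_gripper(.035); r.move_l(C(-.122,-.058,.24),velocity=.15)
eoat.command_gripper(0.0)
r.move_l(C(-.20,-.02,.33),velocity=.25)
s=r.state();cw=snap('wrist','w3');T=np.eye(4);T[:3,:3]=s['orientation'];T[:3,3]=s['ee_pos']
meas(cw,T@cw['hand_eye']);meas(snap('top','top3'));print(s['time_s'])
E
```

```text
False [ 0.4753 -0.0825  0.1146]
0.013183799130643135 41.29663109779358 [-2.8729 -0.1899  4.1608]
False [-2.362   2.4185  5.3075] -0.05792687233907419
grip (np.int64(211), array([-0.1216, -0.0571,  0.1362]), array([0.0164, 0.0129, 0.0074]))
shk (np.int64(251), array([-0.1218,  0.0136,  0.1588]), array([0.0087, 0.0284, 0.0087]))
grip (np.int64(38), array([-0.1206, -0.0573,  0.1386]), array([0.0149, 0.0126, 0.0074]))
shk (np.int64(51), array([-0.1221,  0.0151,  0.1598]), array([0.0086, 0.0301, 0.0103]))
16.1
```

```bash
python3 - <<'E'
from h import *
r.goto(C(-.122,.014,.22),R(-1)); r.move_l(C(-.122,.014,.168),velocity=.1)
for z in (.155,.148,.142,.1375,.135):
    h=r.move_l(C(-.122,.014,z),velocity=.03,stop_force=40); s=r.state(); print(z,h,s['force'],s['ee_pos'][2])
    if h: break
r.pause(.2)
r.move_l(C(-.122,.014,.24),velocity=.15); r.move_l(C(-.20,-.02,.33),velocity=.25)
s=r.state();cw=snap('wrist','w4');T=np.eye(4);T[:3,:3]=s['orientation'];T[:3,3]=s['ee_pos']
w=world(cw,T@cw['hand_eye']);l=np.stack([(w-O)@ex,(w-O)@ey,w[...,2]],-1)
k=(abs(l[...,0]+.122)<.006)&(abs(l[...,1]-.014)<.01);print(np.percentile(w[k][:,2],[50,90,98]))
meas(cw,T@cw['hand_eye']);print(s['time_s'],s['force'])
cv2.imwrite('pics/v4.png',cv2.resize(cv2.imread('pics/w4.png')[:150],(800,234*1)))
E
```

```text
0.155 False [ 1.9692 -0.4667  3.3902] 0.15516086162521875
0.148 False [ 0.7282 -0.4461  8.7133] 0.1483509925812392
0.142 False [2.1021 1.3935 2.5152] 0.14194567616308665
0.1375 False [2.4891 0.989  4.8698] 0.13755547314033664
0.135 False [-5.8027  1.869  25.2034] 0.1366509804479025
[0.1358 0.1378 0.1387]
grip (np.int64(202), array([-0.1219, -0.0573,  0.1372]), array([0.0164, 0.0131, 0.0073]))
shk None
21.0417 [-0.6766  0.0353  0.0599]
```

View pics/v4.png

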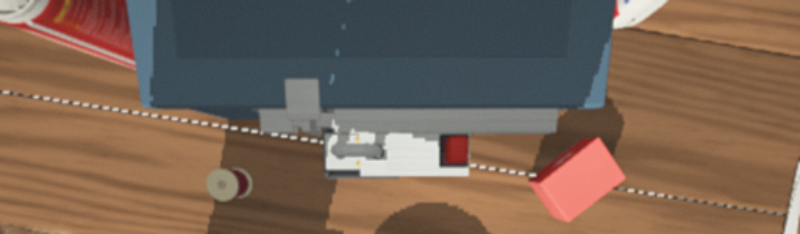

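The picture shows the lid shut. The bolt is across, with the grip at about (455,150), and the shackle is down at about (358,150) with its top at roughly 138 mm. The spool and carton stand where they were, and the arm is clear.

```bash
python3 -c "
from h import *
print(r.sign_off())"
```

```text
the job is handed in; nothing more can be done
None
```

The job is handed in at about 21 s of the 48 s allowed: the lid is shut, the bolt measures about 50–51 mm across, and the shackle stays down by itself at about 138 mm. The spool and carton look unmoved and the arm passed clear of the can and bottle, though I did not re-measure the four; no verdict came back.

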